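Put the cleaned microscope optics away in the fitted tray

TASK

The spare microscope optics have been cleaned and stand on the pale blue mat. Put the objective, the eyepiece, the condenser and the filter cube away in the storage tray, each upright and fully down in the nest whose recess fits its foot, without dropping or tipping any of them. The other eyepiece is already in its nest: leave it and the dropper bottle where they are.

Things in the scene. Friction and masses are not known exactly. Their poses are not given: they have to be found in the camera images.
- objective_mid (a point): Microscope objective: bright steel stepped barrel standing nose up, 50 mm high, round: foot 20 mm diameter, then 27 mm (from 12 to 33 mm above the underside, grasp here), tapering to 9 mm at the top. Stands on the pale blue mat (2 mm thick, across the bench in front of the robot). Point: its axis, 25 mm above its underside. z up; any yaw.
- eyepiece_mid (a point): Eyepiece standing on the mat: round, 48 mm high, steel foot tube 30 mm diameter and 20 mm high, above it a black ribbed head 38 mm diameter with a flat lens on top. Grasp the head. Point: its axis, 24 mm above its underside. z up; any yaw.
- condenser_mid (a point): Condenser on the mat: black, round, 43 mm high; foot 46 mm diameter, body 54 mm diameter from 11 to 32 mm above the underside (grasp here, across y), 36 mm lens mount on top; a thin steel lever sticks out along its +x to 40 mm from the axis, 22 mm above the underside, and may point any way in the nest. Point: its axis, 21.5 mm above its underside, z up.
- cube_mid (a point): Fluorescence filter cube standing on the mat: dark metal block, 40 x 40 mm and 34 mm high, round glass window with a bright ring in the top. Point: its centre, 17 mm above its underside; x and y square to its sides, z up. Any quarter turn will do in the nest.
- nest_objective_floor (a point): Pale grey 94 x 79 mm nest block, top 22 mm above the bench, fixed in a row of five along the storage tray beyond the mat (80 mm apart, order varies), with the smallest round recess (28 mm diameter), for the objective, 7.4 mm deep, bevelled 3 mm. Point: centre of the recess floor, 14.6 mm above the bench, where the part's underside rests; y along the row, z up.
- nest_eyepiece_floor (a point): Pale grey 94 x 79 mm nest block, top 22 mm above the bench, fixed in a row of five along the storage tray beyond the mat (80 mm apart, order varies), with a round recess 38 mm in diameter, for the eyepiece (the other such nest is occupied), 7.4 mm deep, bevelled 3 mm. Point: centre of the recess floor, 14.6 mm above the bench, where the part's underside rests; y along the row, z up.
- nest_condenser_floor (a point): Pale grey 94 x 79 mm nest block, top 22 mm above the bench, fixed in a row of five along the storage tray beyond the mat (80 mm apart, order varies), with the largest round recess (54 mm diameter), for the condenser, 7.4 mm deep, bevelled 3 mm. Point: centre of the recess floor, 14.6 mm above the bench, where the part's underside rests; y along the row, z up.
- nest_cube_floor (a point): Pale grey 94 x 79 mm nest block, top 22 mm above the bench, fixed in a row of five along the storage tray beyond the mat (80 mm apart, order varies), with a square recess, 48 x 48 mm with sides along x and y, for the filter cube, 7.4 mm deep, bevelled 3 mm. Point: centre of the recess floor, 14.6 mm above the bench, where the part's underside rests; y along the row, z up.
- stored_mid (a point): The other eyepiece, the same as the loose one, already standing in its nest in the tray: leave it there. Point: its axis, half-way up, 24 mm above its underside.
- dropper_mid (a point): Small amber glass dropper bottle with a black rubber teat, standing on the mat among the parts, 30 mm diameter, 86 mm high: leave it alone. Point: its axis, half-way up. Other bystanders on the mat (a black rubber blower bulb, a glass vial) keep 55 mm clear of the parts' centres; nothing within reach is taller than 110 mm.
Things that resemble listed ones, but are neither listed nor needed, are in the scene too. Leave any red look-alike of the part that bears objective_mid alone. Leave any pink look-alike of the part that bears cube_mid alone.

How it is judged (in metres and radians):
At the end, for the whole second after the job is handed in: Each of the four parts stands upright (within 0.1 rad) and at rest on the floor of its own matching nest (centre within 8 mm, height within 4 mm); the stored eyepiece has moved less than 12 mm and the dropper bottle less than 30 mm (horizontal distance between objective_mid and nest_objective_floor below 0.008 m and z of objective_mid in the frame of nest_objective_floor between 0.021 and 0.029 m and angle between each of objective_mid, eyepiece_mid, condenser_mid, cube_mid's own z axis and vertical below 0.1 rad and linear speed of each of objective, eyepiece, condenser, cube below 0.02 m/s and horizontal distance between eyepiece_mid and nest_eyepiece_floor below 0.008 m and z of eyepiece_mid in the frame of nest_eyepiece_floor between 0.02 and 0.028 m and horizontal distance between condenser_mid and nest_condenser_floor below 0.008 m and z of condenser_mid in the frame of nest_condenser_floor between 0.0175 and 0.0255 m and horizontal distance between cube_mid and nest_cube_floor below 0.008 m and z of cube_mid in the frame of nest_cube_floor between 0.013 and 0.021 m and distance of stored_mid from where it was at the start of the episode below 0.012 m and distance of dropper_mid from where it was at the start of the episode below 0.03 m); the robot touches nothing.
It fails at once if an optical part is tipped over (more than 0.6 rad) (angle between any of objective_mid, eyepiece_mid, condenser_mid, cube_mid's own z axis and vertical above 0.6 rad).
It fails at once if an optical part is dropped (in free fall faster than 0.7 m/s) ((linear speed of objective above 0.7 m/s and contact force between objective and anything else below 0.01 N) or (linear speed of eyepiece above 0.7 m/s and contact force between eyepiece and anything else below 0.01 N) or (linear speed of condenser above 0.7 m/s and contact force between condenser and anything else below 0.01 N) or (linear speed of cube above 0.7 m/s and contact force between cube and anything else below 0.01 N)).
It fails at once if the eyepiece already in its nest is disturbed (moved more than 12 mm) (distance of stored_mid from where it was at the start of the episode above 0.012 m).
It fails at once if the dropper bottle is disturbed (moved more than 30 mm) (distance of dropper_mid from where it was at the start of the episode above 0.03 m).
It also fails if it takes over 115 s, if anything falls off the work surface, if the arm or the gripper's body presses on something with over 40 N, if the wrist force passes 120 N, or if a joint passes its speed limit or range.

ROBOT

A 7-joint arm with a two-finger parallel gripper is mounted at the origin on the work surface. World frame = base frame: x ahead of the robot, y to its left, z up, the work surface at z = 0. Lengths are in m, angles in degrees, forces in N, time in s.
With the tool pointing down it reaches from about 0.4 to 0.875 m from the base axis. Payload 4.4 kg.
Tool frame: the origin (TCP) lies midway between the tips of the shut fingers; the grasp point (between the pads) lies 19 mm behind it; y points along the fingers, z is the direction in which the jaws open and shut, and the axes are right-handed (so a half turn about y gives the same grasp; the last joint's range is limited). The gripper opens to 85 mm and grips with 20 to 120 N. Pads are 22 mm wide; open, the fingers measure 114 mm over their backs; the gripper's body (76 mm by 85 mm) begins 54 mm behind the grasp point. The pads swing forward as they close: fully open they stand 13 mm farther back than shut.
Start: joints at [67.219, 36.005, 2.206, 86.941, -1.547, 57.084, -1.146], TCP at [0.212, -0.615, 0.231] pointing down, gripper open.
Joint ranges: [-175.42, 175.42], [-21.48, 121.26], [-71.46, 75.88], [10.55, 141.38], [-63.04, 243.04], [13.31, 113.54], [-168.57, 168.57]. Speed limits (degrees/s): [147.25, 147.25, 180, 180, 180, 180, 180].

INTERFACE

Orientations are given as [roll, pitch, yaw] about the fixed x, y, z axes, in that order (R = Rz(yaw) Ry(pitch) Rx(roll)).
In Python, from station import r gives the robot as it stands.
- The arm moves only by the tool play_rows, never from a script. Its argument "deltas" is one flat list of numbers, 5 for each row, row after row: the opening, from 0 (shut) to 1 (fully open), then the shift along the tool's x, y, z in m, then the turn about the tool's y in degrees. A call has 1 to 20 rows; each row is the pose to reach, as a shift and turn from the pose measured when the call began, along the tool's axes at that moment; what a row does not reach only later rows make up. A row lasts 1/12 s, in which the tool goes at most 41.7 mm and 7.16 degrees, less where a joint would pass 70% of its speed; a pose out of reach is approached as far as the arm can. A call with a gripper value outside its range is refused whole. The fingers move at their own pace and stop on an object; "force" is the grip in N (left out, the last holds). Time passes only in rows, so rows that repeat a pose let the fingers close. It gives the time, the measured TCP pose, the force and the opening at its end, in the units of the state.
- r.read_state(): the state, without advancing time (a new reading comes with each control period).
- r.capture(name): name is "scene" or "side" or "wrist"; returns the picture (384x512x3 uint8, blue, green, red); there is no depth.
- r.calibration(name): a dict with "intrinsics" (3x3 intrinsics, pixels), "xyz" and "orientation" of the camera in the world. Camera axes: x right, y up, looking along -z (the intrinsics and any distortion apply to the point x, -y, -z); pixel columns grow to the right and rows downward; lengths in m; the calibration is good to about 2 mm. A picture is of the moment at which its call begins: read the wrist's pose just before it. calibration takes no time and is no camera call; for the wrist camera it gives the pose at the moment of the call.
- r.job_done(): hands the job in, once; it reports no verdict.
The state is a dict: "t": time; "joints": joint angles; "joint_vel": joint speeds; "joint_efforts": joint torques, N m; "tool_pos": TCP position; "tool_rot": TCP orientation; "contact_force": force on the tool from outside, world axes, zero at the start; "torque": the same for the moment, N m; "gripper_width": finger opening in m.
Only numpy, scipy, OpenCV 4.12 (cv2) and the standard library are available. Lean on these libraries where they do the work, as an engineer would, in place of code of your own. Each camera call takes 0.05 s, during which the arm holds its last target. There are 200 camera calls.

## Working session

There is one attempt and no reset: what is moved stays moved. The work goes in short steps, Python scripts to look and compute and a tool call to move; the robot and the scene stay as the last step left them, time stands still between calls to the robot, and variables do not carry over. Pictures are saved under pics/ and viewed, about 12 in all and at most 16, crops included, and the job is handed in when it is done.

Besides the shell and the picture viewer there is one more tool, called after "Emit:" by a JSON object that holds its "name" and its "arguments", one argument or row to a line. play_rows: Moves the arm, as the interface text tells. Its arguments: {"type":"object","properties":{"deltas":{"type":"array","items":{"type":"number"}},"force":{"type":"number"}},"required":["deltas"]}

```bash
mkdir -p pics; ls
python3 - <<'E'
from station import r
import cv2,json
s=r.read_state();print({k:s[k] for k in('t','tool_pos','tool_rot','gripper_width')})
for n in('scene','side','wrist'):
    c=r.calibration(n);print(n,c)
    cv2.imwrite(f'pics/{n}0.png',r.capture(n))
E
```

```text
pics
{'t': 0.0, 'tool_pos': array([ 0.21155869, -0.6139366 ,  0.23038734]), 'tool_rot': array([-9.01091737e+01, -2.14111769e-03, -1.60988121e+02]), 'gripper_width': 0.08550645209353445}
scene {'intrinsics': array([[367.58713191,   0.        , 254.5821268 ],
       [  0.        , 367.58713191, 195.07291073],
       [  0.        ,   0.        ,   1.        ]]), 'xyz': array([ 1.00029682, -0.41114371,  0.68000146]), 'orientation': array([42.75679671,  0.15002051, 51.5722728 ])}
side {'intrinsics': array([[368.69495501,   0.        , 256.96928252],
       [  0.        , 368.69495501, 193.83620563],
       [  0.        ,   0.        ,   1.        ]]), 'xyz': array([0.28975897, 0.61221855, 0.46552592]), 'orientation': array([ 6.19308963e+01,  7.44044045e-02, -1.61220348e+02])}
wrist {'intrinsics': array([[264.57022672,   0.        , 263.2852017 ],
       [  0.        , 264.57022672, 191.13774694],
       [  0.        ,   0.        ,   1.        ]]), 'xyz': array([ 0.28233561, -0.589473  ,  0.37235078]), 'orientation': array([-17.38440472,   0.10979877, -70.92121903])}
```

View pics/scene0.png

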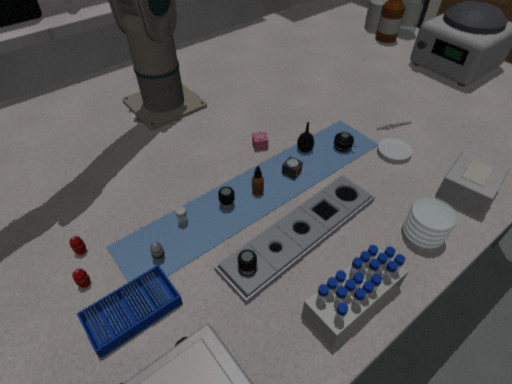

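View pics/side0.png

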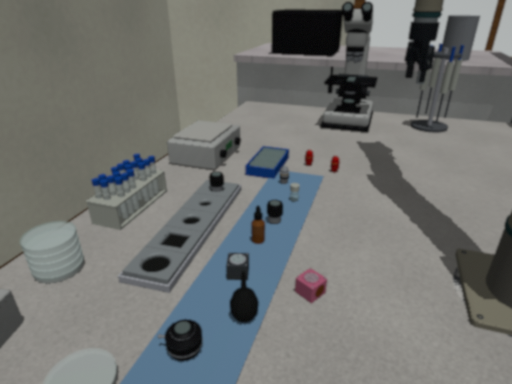

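```bash
cat > h.py <<'E'
import numpy as np,cv2
from scipy.spatial.transform import Rotation as Ro
from station import r
def ray(c,u,v):
    K=c['intrinsics'];d=np.array([(u-K[0,2])/K[0,0],-(v-K[1,2])/K[1,1],-1]);return Ro.from_euler('xyz',c['orientation'],degrees=True).apply(d)
def bp(c,u,v,z):
    d=ray(c,u,v);o=np.array(c['xyz']);return (o+d*(z-o[2])/d[2])[:2]
def pj(c,p):
    q=Ro.from_euler('xyz',c['orientation'],degrees=True).inv().apply(np.array(p)-c['xyz']);K=c['intrinsics']
    return K[0,2]-K[0,0]*q[0]/q[2],K[1,2]+K[1,1]*q[1]/q[2]
def move(target,yaw=None):
    "shift in tool axes for world TCP target"
    s=r.read_state();R=Ro.from_euler('xyz',s['tool_rot'],degrees=True)
    return R.inv().apply(np.array(target)-s['tool_pos']).round(4)
E
python3 - <<'E'
from h import *
im=cv2.imread('pics/scene0.png')
a=cv2.resize(im[120:300,110:380],None,fx=2.9,fy=2.9,interpolation=cv2.INTER_CUBIC)
cv2.imwrite('pics/crop1.png',cv2.convertScaleAbs(a,alpha=1.6,beta=10))
c=r.calibration('scene')
for n,u,v,z in [('obj',157,252,.027),('vial',182,215,.02),('eye',227,196,.026),('drop',258,183,.04),('cube',292,167,.019),('blow',306,142,.02),('cond',344,142,.022),('nst',247,262,.04),('nobj',275,247,.022),('neye',301,228,.022),('ncube',325,209,.022),('ncond',346,193,.022),('pink',260,141,.02),('tray end1',241,289,.022),('tray end2',375,188,.022)]:
    print(n,bp(c,u,v,z).round(3))
s=r.read_state();print(Ro.from_euler('xyz',s['tool_rot'],degrees=True).as_matrix().round(3))
w=r.calibration('wrist');R=Ro.from_euler('xyz',s['tool_rot'],degrees=True)
print('cam in tool',R.inv().apply(w['xyz']-s['tool_pos']), (R.inv()*Ro.from_euler('xyz',w['orientation'],degrees=True)).as_matrix().round(3))
E
```

```text
obj [ 0.526 -0.301]
vial [ 0.465 -0.205]
eye [ 0.486 -0.091]
drop [ 0.509 -0.013]
cube [0.503 0.107]
blow [0.452 0.207]
cond [0.52  0.288]
nst [ 0.671 -0.172]
nobj [ 0.67  -0.095]
neye [ 0.667 -0.015]
ncube [0.661 0.067]
ncond [0.657 0.145]
pink [0.367 0.108]
tray end1 [ 0.704 -0.212]
tray end2 [0.69  0.214]
[[-0.945 -0.     0.326]
 [-0.326  0.001 -0.945]
 [ 0.    -1.    -0.001]]
cam in tool [-0.0749097  -0.14185987 -0.00039826] [[-0.001 -0.954 -0.299]
 [ 0.     0.299 -0.954]
 [ 1.    -0.001 -0.   ]]
```

View pics/crop1.png

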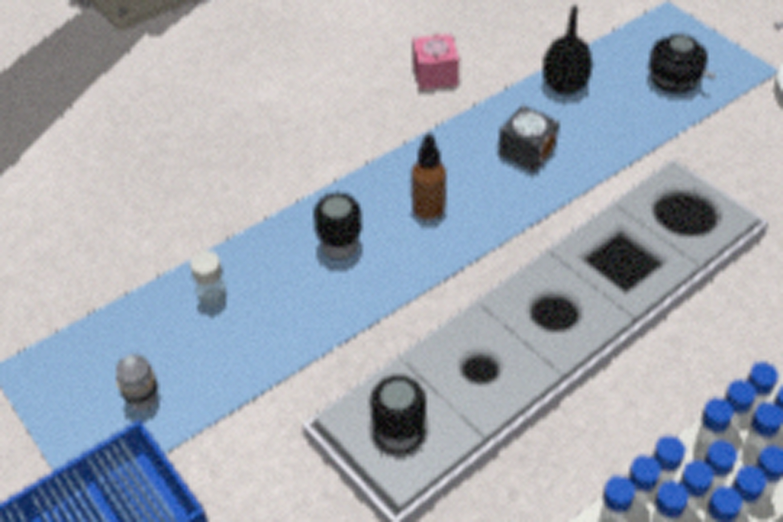

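Candidates: the objective is the grey barrel at (157,250), not the vial (182,215) or the red ones at (78,245) and (81,278). The cube is the dark one at (292,166), not the pink one at (260,141). The eyepiece is at (227,195) and the stored one at (247,261). The condenser is at (344,141), not the blower at (306,142). The crop confirms these choices. Nests from near to far: stored eyepiece, objective (275,247), eyepiece (301,228), cube (325,209), condenser (346,193).

Emit:
{"name": "play_rows", "arguments": {
  "deltas": [0.7,-0.13,0.02,-0.065,7,0.7,-0.26,0.04,-0.13,14,0.7,-0.4,0.08,-0.195,19,0.7,-0.4,0.08,-0.195,19,0.7,-0.4,0.08,-0.195,19,0.7,-0.4,0.08,-0.195,19,0.7,-0.4,0.08,-0.195,19,0.7,-0.4,0.08,-0.195,19,0.7,-0.4,0.08,-0.195,19,0.7,-0.4,0.08,-0.195,19,0.7,-0.4,0.08,-0.195,19,0.7,-0.4,0.08,-0.195,19,0.7,-0.4,0.08,-0.195,19,0.7,-0.4,0.08,-0.195,19],
  "force": 40
}}

```text
t: 1.32
tool_pos: [0.5256, -0.2998, 0.1506]
tool_rot: [-90.0, -0.1, -180.0]
contact_force: [-0.5, -0.9, -0.5]
gripper_width: 0.0599
```

Run:
```python
from h import *
s=r.read_state();print({k:s[k] for k in('t','tool_pos','tool_rot','gripper_width')})
c=r.calibration('wrist');cv2.imwrite('pics/w1.png',r.capture('wrist'))
np.save('w1.npy',c,allow_pickle=True)
print(pj(c,[.526,-.301,.052]))
```

```text
{'t': 1.3167, 'tool_pos': array([ 0.5255896 , -0.29979467,  0.150619  ]), 'tool_rot': array([-9.00448942e+01, -9.73477352e-02, -1.79986444e+02]), 'gripper_width': 0.05990554871322244}
(np.float64(264.4712410915407), np.float64(190.08683470556124))
```

View pics/w1.png

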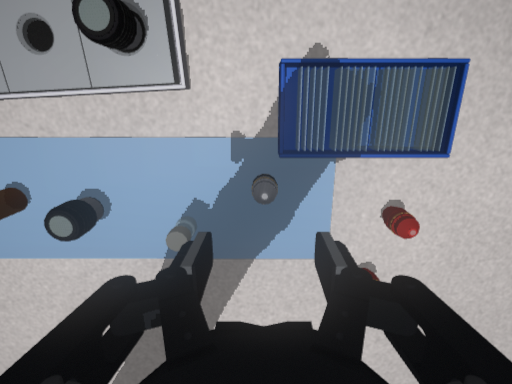

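Run:
```python
from h import *
c=np.load('w1.npy',allow_pickle=True).item()
for n,u,v,z in[('obj body',264.3,188.5,.03),('obj tip',264.3,190,.052),('eye top',62,225,.05),('nest',38,36,.022),('stored top',94,15,.0626),('rack',280,157,.03),('rack',284,60,.03)]:print(n,bp(c,u,v,z).round(4))
for t in([.526,-.301,.012],):print(move(t))
```

```text
obj body [ 0.5209 -0.3009]
obj tip [ 0.5261 -0.3008]
eye top [ 0.4884 -0.0983]
nest [ 0.6623 -0.0958]
stored top [ 0.6671 -0.1722]
rack [ 0.5538 -0.3165]
rack [ 0.6417 -0.3183]
[-0.0012  0.1389  0.0003]
```

Run:
```python
from h import *
c=np.load('w1.npy',allow_pickle=True).item()
for x in(.521,.524,.527):print(x,[round(float(pj(c,[x+d,-.301,z])[1]),1) for d,z in((.0135,.014),(.0135,.035),(-.0135,.035),(-.0045,.052),(.0045,.052))])
im=cv2.imread('pics/w1.png');print(im[168:210,264].astype(int).sum(1))
s=cv2.imread('pics/scene0.png');c=r.calibration('scene')
for x,y in((.521,-.301),(.526,-.301)):print([np.round(pj(c,[x,y,z]),1) for z in(.002,.052)])
```

```text
0.521 [172.1, 177.0, 202.3, 199.5, 190.6]
0.524 [169.4, 174.1, 199.6, 196.6, 187.6]
0.527 [166.6, 171.1, 196.8, 193.6, 184.5]
[289 290 290 290 290 257 164 144 200 220 232 253 232 225 248 260 258 264
 264 265 267 267 269 276 299 385 467 466 466 468 446 366 255 217 218 226
 260 287 288 287 289 287]
[array([158.1, 257. ]), array([153.4, 243.6])]
[array([159.2, 258.5]), array([154.6, 245.2])]
```

Emit:
{"name": "play_rows", "arguments": {
  "deltas": [0.55,0.0035,0.035,0.001,0,0.55,0.0035,0.07,0.001,0,0.55,0.0035,0.1,0.001,0,0.55,0.0035,0.125,0.001,0,0.55,0.0035,0.1385,0.001,0,0.55,0.0035,0.1385,0.001,0,0.55,0.0035,0.1385,0.001,0,0,0.0035,0.1385,0.001,0,0,0.0035,0.1385,0.001,0,0,0.0035,0.1385,0.001,0,0,0.0035,0.1385,0.001,0,0,0.0035,0.1385,0.001,0,0,0.0035,0.1385,0.001,0,0,0.0035,0.1385,0.001,0],
  "force": 40
}}

```text
t: 2.53
tool_pos: [0.5224, -0.3027, 0.0145]
tool_rot: [-89.9, 0.1, 179.9]
contact_force: [-1.1, 1.5, 7.8]
gripper_width: 0.0256
```

Run:
```python
from h import *
s=r.read_state();print(s['tool_pos'],s['gripper_width'])
cv2.imwrite('pics/w2.png',r.capture('wrist'))
```

```text
[ 0.52244364 -0.30267226  0.01445782] 0.025564349087813323
```

View pics/w2.png

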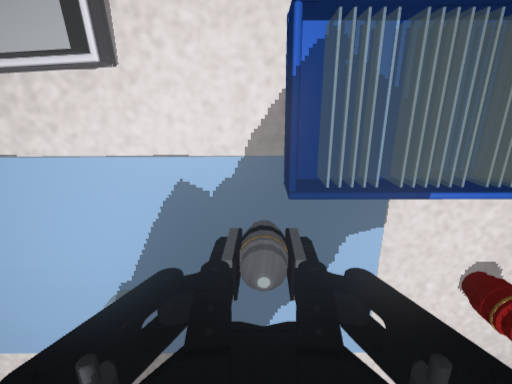

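Run:
```python
from h import *
c=r.calibration('wrist')
print('tip',bp(c,263,283,.052),'band',[bp(c,263,v,.03) for v in (220,240)])
im=cv2.imread('pics/w2.png')
cv2.imwrite('pics/w2c.png',cv2.resize(cv2.convertScaleAbs(im[200:330,180:350],alpha=1.8),None,fx=4.5,fy=4.5,interpolation=cv2.INTER_CUBIC))
```

```text
tip [ 0.5199395  -0.30268982] band [array([ 0.54202521, -0.30271519]), array([ 0.53050742, -0.30270512])]
```

View pics/w2c.png

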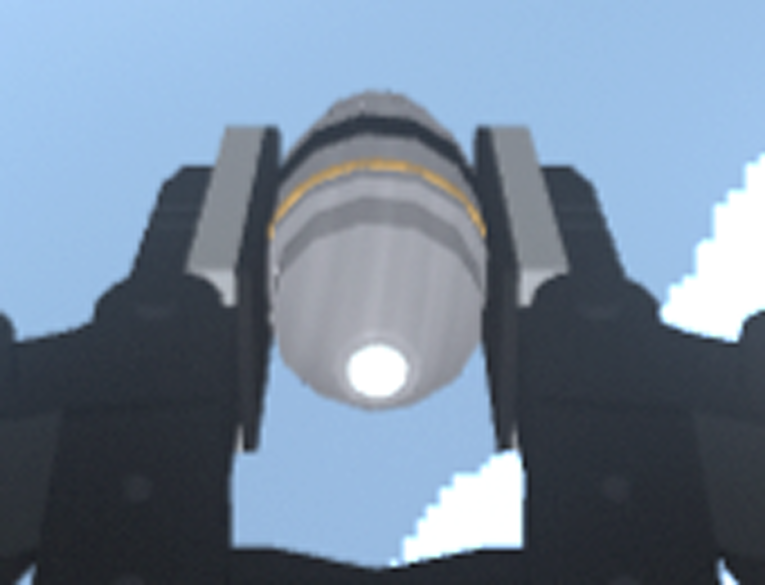

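Emit:
{"name": "play_rows", "arguments": {
  "deltas": [0,0,-0.01,0,0,0,0,-0.03,0,0,0,0,-0.06,0,0,0,0,-0.09,0,0,0,-0.01,-0.1155,-0.03,0,0,-0.025,-0.1155,-0.06,0,0,-0.04,-0.1155,-0.09,0,0,-0.055,-0.1155,-0.12,0,0,-0.065,-0.1155,-0.15,0,0,-0.075,-0.1155,-0.18,0,0,-0.078,-0.1155,-0.2,0,0,-0.078,-0.1155,-0.208,0,0,-0.078,-0.1155,-0.208,0]
}}

```text
t: 3.67
tool_pos: [0.6008, -0.0914, 0.1304]
tool_rot: [-90.0, 0.1, -179.8]
contact_force: [-0.1, -0.5, -1.4]
gripper_width: 0.0254
```

```bash
cat >> h.py <<'E'
def look(n):
    s=r.read_state();c=r.calibration('wrist');im=r.capture('wrist');cv2.imwrite(f'pics/{n}.png',im);np.save(n+'.npy',c,allow_pickle=True)
    print(s['t'],s['tool_pos'].round(4),s['tool_rot'].round(1),s['gripper_width']);return c,im
E
python3 -c "
from h import *
look('w3')"
```

```text
3.6667 [ 0.6008 -0.0914  0.1304] [-9.000e+01  1.000e-01 -1.798e+02] 0.025404815226572085
```

View pics/w3.png

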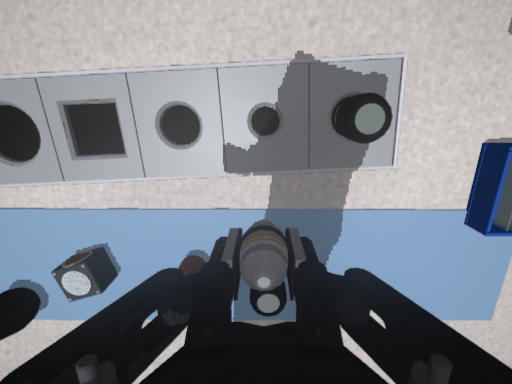

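```bash
python3 - <<'E'
from h import *
c=np.load('w3.npy',allow_pickle=True).item();im=cv2.imread('pics/w3.png')
g=cv2.GaussianBlur(cv2.cvtColor(im,cv2.COLOR_BGR2GRAY),(3,3),0)
for n,u,v,T in[('obj',265,121,50),('eye',181,126,50),('cube',95,129,50),('cond',12,134,50)]:
    m=(g<T).astype(np.uint8);k,l,st,ce=cv2.connectedComponentsWithStats(m)
    i=l[v,u];x,y,w,h,a=st[i];cu,cv_=x+(w-1)/2,y+(h-1)/2
    print(n,g[v,u],st[i],ce[i].round(1),'bp .022',bp(c,cu,cv_,.022).round(4),'.019',bp(c,cu,cv_,.019).round(4))
print('corners',bp(c,398,168,.022),bp(c,0,185,.022),bp(c,404,56,.022))
print('div',bp(c,219,67,.022),bp(c,225,176,.022),bp(c,309,62,.022),bp(c,309.5,172,.022))
E
python3 - <<'E'
import cv2
im=cv2.imread('pics/w3.png')
cv2.imwrite('pics/w3c.png',cv2.resize(cv2.convertScaleAbs(im[55:325,0:300],alpha=2),None,fx=2.6,fy=2.2,interpolation=cv2.INTER_CUBIC))
E
```

```text
obj 57 [     0      0    512    384 149977] [255.3 155.3] bp .022 [ 0.5971 -0.0839] .019 [ 0.5961 -0.0838]
eye 63 [     0      0    512    384 149977] [255.3 155.3] bp .022 [ 0.5971 -0.0839] .019 [ 0.5961 -0.0838]
cube 49 [ 68 105  33  38 789] [ 83.5 120.2] bp .022 [0.6618 0.0732] .019 [0.6617 0.0752]
cond 35 [   0  106   39   54 1703] [ 16.9 134.1] bp .022 [0.6535 0.1351] .019 [0.6532 0.1378]
corners [ 0.62136556 -0.22146151] [0.6027426 0.1675205] [ 0.71895375 -0.21142184]
div [ 0.70973356 -0.05286524] [ 0.61275059 -0.05426585] [ 0.71397061 -0.13046629] [ 0.6170704  -0.13631616]
```

View pics/w3c.png

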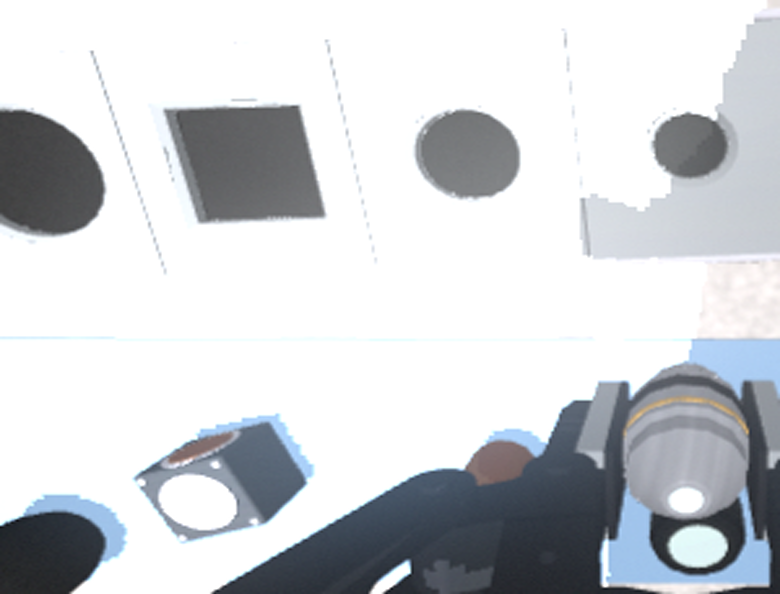

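Run:
```python
from h import *
c=np.load('w3.npy',allow_pickle=True).item()
for n,u,v in[('obj',265.4,120.9),('eye',180,124.5),('cube',95.4,129.1),('st foot?',355,118)]:print(n,bp(c,u,v,.019).round(4))
print('stored top',bp(c,370,118,.0626))
cs=[bp(c,u/2.6,55+v/2.2,.036) for u,v in((135,480),(180,541),(268,524),(212,460))];print('cube',np.round(cs,4),np.mean(cs,0))
print('held tip',bp(c,264,283.5,.168-.0))
c=r.calibration('scene')
for p in((.663,-.0935),(.66,-.015),(.658,.065)):print(pj(c,[*p,.019]))
```

```text
obj [ 0.6647 -0.0933]
eye [ 0.6611 -0.0139]
cube [0.6566 0.0656]
st foot? [ 0.6676 -0.176 ]
stored top [ 0.66899335 -0.17290305]
cube [[0.5119 0.127 ]
 [0.4774 0.1165]
 [0.4875 0.0783]
 [0.5229 0.0941]] [0.49992256 0.10397796]
held tip [ 0.59810625 -0.09196354]
(np.float64(273.4206486953848), np.float64(245.56408013591823))
(np.float64(298.94385929657795), np.float64(226.8563333476498))
(np.float64(323.18500126518774), np.float64(209.5911077822331))
```

Emit:
{"name": "play_rows", "arguments": {
  "deltas": [0,-0.03,0,0.001,0,0,-0.055,0,0.002,0,0,-0.067,0.02,0.002,0,0,-0.067,0.045,0.002,0,0,-0.067,0.065,0.002,0,0,-0.067,0.08,0.002,0,0,-0.067,0.088,0.002,0,0,-0.067,0.094,0.002,0,0,-0.067,0.099,0.002,0,0,-0.067,0.102,0.002,0,0,-0.067,0.1035,0.002,0,0,-0.067,0.1035,0.002,0]
}}

```text
t: 4.72
tool_pos: [0.6684, -0.099, 0.0332]
tool_rot: [-89.8, 0.2, 179.9]
contact_force: [-9.8, 1.4, 29.5]
gripper_width: 0.0256
```

```bash
python3 -c "
from h import *
look('w4')
im=cv2.imread('pics/w4.png');cv2.imwrite('pics/w4c.png',cv2.resize(cv2.convertScaleAbs(im[130:384,130:400],alpha=1.3),None,fx=2.2,fy=2.2))"
```

```text
4.7167 [ 0.6684 -0.099   0.0332] [-89.8   0.2 179.9] 0.02559428073820361
```

View pics/w4c.png

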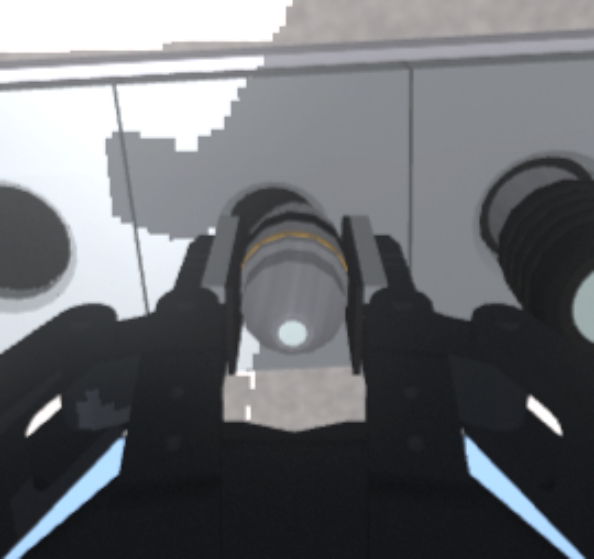

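Emit:
{"name": "play_rows", "arguments": {
  "deltas": [0,0,-0.006,0,0,0,0,-0.012,-0.002,0,0,0,-0.012,-0.0055,0,0,0,-0.012,-0.0055,0,0,0,-0.012,-0.0055,0]
}}

```text
t: 5.18
tool_pos: [0.6681, -0.0926, 0.0447]
tool_rot: [-89.8, 0.2, 179.9]
contact_force: [0.2, 0.3, -1.1]
gripper_width: 0.0255
```

```bash
python3 -c "
from h import *
c,im=look('w5')
for x in (-.0027,): print(r.read_state()['contact_force'])
g=cv2.convertScaleAbs(im[150:330,180:330],alpha=1.8)
cv2.imwrite('pics/w5c.png',cv2.resize(g,None,fx=3.2,fy=3.2))"
```

```text
5.1833 [ 0.6681 -0.0926  0.0447] [-89.8   0.2 179.9] 0.025498745296912085
[ 0.17167921 -0.60017884 -1.0714279 ]
```

View pics/w5c.png

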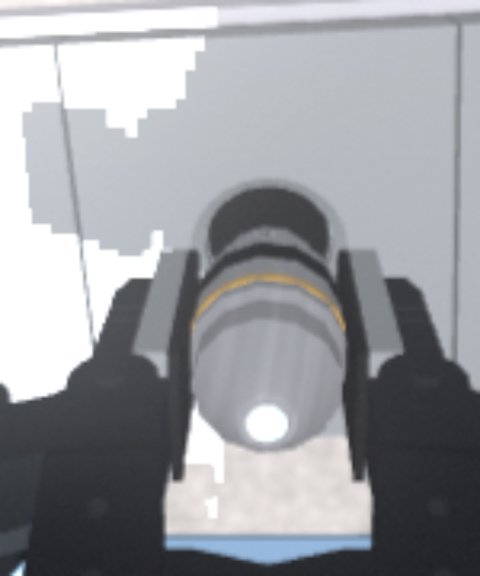

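Run:
```python
from h import *
c=np.load('w5.npy',allow_pickle=True).item()
print(bp(c,264,208.4,.019),bp(c,264,206.3,.022), 'tip',bp(c,263.4,282,.0447-.0145+.052))
```

```text
[ 0.6783236  -0.09334668] [ 0.68095943 -0.09332881] tip [ 0.66607947 -0.09275204]
```

Emit:
{"name": "play_rows", "arguments": {
  "deltas": [0,0.0018,0.003,0.0005,0,0,0.0018,0.006,0.0005,0,0,0.0018,0.009,0.0005,0,0,0.0018,0.012,0.0005,0,0,0.0018,0.015,0.0005,0,0,0.0018,0.0172,0.0005,0,0,0.0018,0.0172,0.0005,0,0,0.0018,0.0172,0.0005,0]
}}

```text
t: 5.9
tool_pos: [0.6662, -0.0935, 0.0271]
tool_rot: [-89.8, 0.2, 179.9]
contact_force: [-0.6, 0.2, -1.9]
gripper_width: 0.0257
```

Emit:
{"name": "play_rows", "arguments": {
  "deltas": [0,0,0.0008,0,0,0.45,0,0.0005,0,0,0.45,0,0.0005,0,0,0.45,0,0.0005,0,0,0.45,0,0.0005,0,0.45,0,-0.02,0,0,0.45,0,-0.05,0,0,0.45,0,-0.085,0,0,0.5,0,-0.12,0,0,0.6,0.04,-0.13,0,0,0.7,0.08,-0.13,0,0,0.7,0.12,-0.13,0,0,0.7,0.15,-0.13,0,0,0.7,0.179,-0.13,0,0,0.7,0.179,-0.13,0,0,0.7,0.179,-0.13,0,0]
}}

```text
invalid input
```

```bash
python3 -c "
from h import *
c,im=look('w6')
sc=r.capture('scene')
a=cv2.resize(sc[215:285,225:325],(400,280),interpolation=cv2.INTER_CUBIC)
cv2.imwrite('pics/w6c.png',np.vstack([cv2.resize(im[:,:],(640,480)),np.pad(cv2.resize(a,(400,120)),((0,0),(0,240),(0,0)))]))
o=np.zeros((600,800,3),np.uint8);o[:384,:512]=im;o[384:584,:286]=cv2.resize(sc[215:285,225:325],(286,200));cv2.imwrite('pics/w6c.png',o)"
```

```text
5.9 [ 0.6662 -0.0935  0.0271] [-89.8   0.2 179.9] 0.02566205056534595
```

View pics/w6c.png

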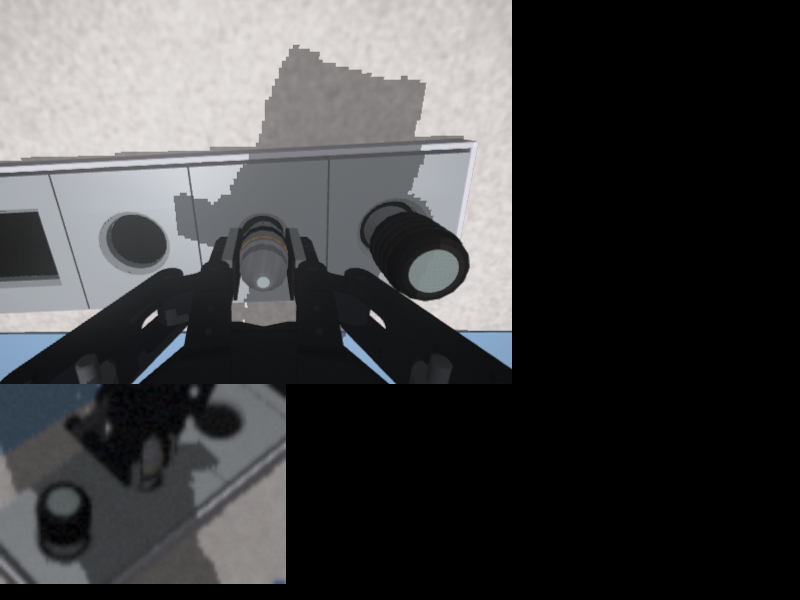

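The objective is seated in its nest but still held; the move was refused because one row was a number short. I'll resend it.

Emit:
{"name": "play_rows", "arguments": {
  "deltas": [0,0,0.0008,0,0,0.45,0,0.0005,0,0,0.45,0,0.0005,0,0,0.45,0,0.0005,0,0,0.45,0,0.0005,0,0,0.45,0,-0.02,0,0,0.45,0,-0.05,0,0,0.45,0,-0.085,0,0,0.5,0,-0.12,0,0,0.6,0.04,-0.13,0,0,0.7,0.08,-0.13,0,0,0.7,0.12,-0.13,0,0,0.7,0.15,-0.13,0,0,0.7,0.179,-0.13,0,0,0.7,0.179,-0.13,0,0,0.7,0.179,-0.13,0,0]
}}

```text
t: 7.33
tool_pos: [0.4857, -0.093, 0.157]
tool_rot: [-89.8, 0.2, 179.9]
contact_force: [1.0, 0.2, -0.1]
gripper_width: 0.06
```

```bash
python3 -c "
from h import *
c,im=look('w6')
for p in((.487,-.095),(.49,-.098)):print(pj(c,[*p,.05]))
for p in((.6645,-.0935),):print('objtop',pj(c,[*p,.0646]))
"
```

```text
7.3333 [ 0.4857 -0.093   0.157 ] [-89.8   0.2 179.9] 0.05999563917514641
(np.float64(264.9037665373796), np.float64(187.20485500982218))
(np.float64(267.97455367406684), np.float64(184.255372775008))
objtop (np.float64(263.22321038323975), np.float64(-40.553574502580034))
```

View pics/w6.png

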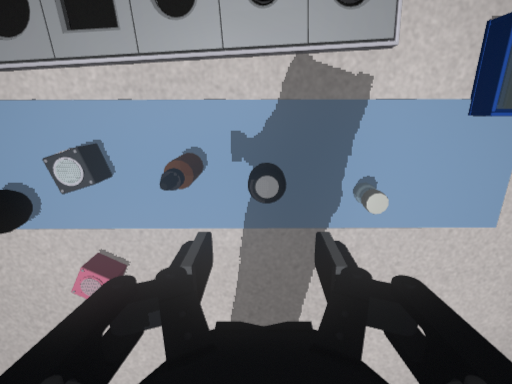

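Emit:
{"name": "play_rows", "arguments": {
  "deltas": [0.7,-0.001,0.035,0.004,0,0.7,-0.001,0.07,0.004,0,0.7,-0.001,0.1,0.004,0,0.7,-0.001,0.125,0.004,0,0.7,-0.001,0.14,0.004,0,0.7,-0.001,0.14,0.004,0,0.7,-0.001,0.14,0.004,0,0,-0.001,0.14,0.004,0,0,-0.001,0.14,0.004,0,0,-0.001,0.14,0.004,0,0,-0.001,0.14,0.004,0,0,-0.001,0.14,0.004,0,0,-0.001,0.14,0.004,0,0,-0.001,0.14,0.004,0]
}}

```text
t: 8.55
tool_pos: [0.4908, -0.0974, 0.0183]
tool_rot: [-89.8, 0.5, 179.9]
contact_force: [0.4, 0.8, 6.9]
gripper_width: 0.0365
```

```bash
cat >> h.py <<'E'
def lens(im,c,u,v,z,lo,rad=40):
    "centroid of bright neutral blob near u,v -> world at height z"
    g=im.min(2);k,l,st,ce=cv2.connectedComponentsWithStats((g>lo).astype(np.uint8),connectivity=4)
    out=[(st[i],ce[i].round(1),bp(c,*ce[i],z).round(4)) for i in range(1,k) if np.hypot(*(ce[i]-[u,v]))<rad and st[i,4]>20]
    for o in out:print(*o)
E
python3 - <<'E'
from h import *
c=np.load('w6.npy',allow_pickle=True).item();im=cv2.imread('pics/w6.png')
print('cube');cs=np.array([bp(c,u,v,.036) for u,v in((44,157),(79,146),(97,180),(60,193))]);print(cs.round(4),cs.mean(0));print('win');lens(im,c,69,171,.036,80)
print('drop',bp(c,172,180,.08))
c,im=look('w7');s=r.read_state();print(s['contact_force'])
lens(im,c,264,280,.05,80)
print(pj(c,[s['tool_pos'][0],s['tool_pos'][1],.05]))
E
```

```text
cube
[[0.5147 0.1255]
 [0.5256 0.0884]
 [0.4909 0.0771]
 [0.477  0.1182]] [0.50204461 0.10229738]
win
[ 52 156  32  31 736] [ 67.7 171. ] [0.5004 0.105 ]
drop [ 0.50237019 -0.01530752]
8.55 [ 0.4908 -0.0974  0.0183] [-89.8   0.5 179.9] 0.0364680837464298
[0.66099759 1.24266148 6.98820923]
[ 241  256   47   42 1541] [263.8 276.5] [ 0.4875 -0.0977]
[ 221  283   85   43 1987] [262.4 310. ] [ 0.4678 -0.097 ]
(np.float64(263.20492184740715), np.float64(270.5934409578603))
```

Emit:
{"name": "play_rows", "arguments": {
  "deltas": [0,0,-0.01,0,0,0,0,-0.03,0,0,0,0,-0.06,0,0,0,0,-0.09,0,0,0,-0.03,-0.1,0,0,0,-0.06,-0.1,-0.01,0,0,-0.09,-0.1,-0.03,0,0,-0.12,-0.1,-0.05,0,0,-0.15,-0.1,-0.07,0,0,-0.1745,-0.1,-0.0834,0,0,-0.1745,-0.075,-0.0834,0,0,-0.1745,-0.05,-0.0834,0,0,-0.1745,-0.037,-0.0834,0,0,-0.1745,-0.037,-0.0834,0,0,-0.1745,-0.037,-0.0834,0]
}}

```text
t: 9.85
tool_pos: [0.6642, -0.0146, 0.0563]
tool_rot: [-89.8, 0.4, 179.9]
contact_force: [1.3, -0.3, -0.9]
gripper_width: 0.0364
```

```bash
python3 -c "
from h import *
c,im=look('w8')
g=cv2.convertScaleAbs(im[150:330,170:360],alpha=1.6)
z=r.read_state()['tool_pos'][2]-.0183+.05
lens(im,c,264,276,z,80)
cv2.imwrite('pics/w8c.png',cv2.resize(g,None,fx=3.2,fy=3.2))"
```

```text
9.85 [ 0.6642 -0.0146  0.0563] [-89.8   0.4 179.9] 0.0364358682457468
[ 241  256   47   42 1534] [263.9 276.3] [ 0.6618 -0.0149]
[ 220  282   86   43 1676] [256.4 310.7] [ 0.6418 -0.0111]
[274 284  33  21 265] [293.1 298.2] [ 0.6492 -0.0293]
```

View pics/w8c.png

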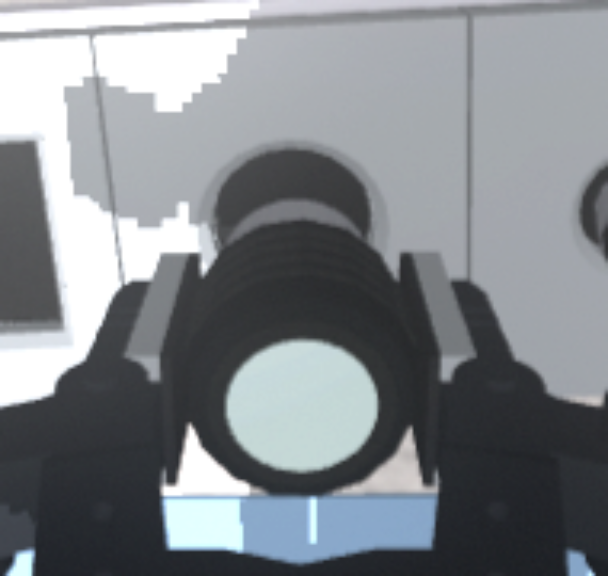

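Run:
```python
from h import *
c=np.load('w8.npy',allow_pickle=True).item()
print(bp(c,262,196,.019)-[.019,0],bp(c,262,194.4,.022)-[.022,0],bp(c,262,215,.019))
```

```text
[ 0.6605377 -0.0139743] [ 0.65969607 -0.01398197] [ 0.66494492 -0.01394293]
```

Emit:
{"name": "play_rows", "arguments": {
  "deltas": [0,0.0012,0.005,-0.001,0,0,0.0012,0.01,-0.001,0,0,0.0012,0.015,-0.001,0,0,0.0012,0.019,-0.001,0,0,0.0012,0.022,-0.001,0,0,0.0012,0.0245,-0.001,0,0,0.0012,0.0257,-0.001,0,0,0.0012,0.0257,-0.001,0]
}}

```text
t: 10.57
tool_pos: [0.6642, -0.0138, 0.0313]
tool_rot: [-89.8, 0.5, 179.9]
contact_force: [-0.0, -0.3, -0.7]
gripper_width: 0.0364
```

Emit:
{"name": "play_rows", "arguments": {
  "deltas": [0,0,0.0006,0,0,0.6,0,0.0005,0,0,0.6,0,0.0005,0,0,0.6,0,0.0005,0,0,0.6,0,-0.01,0,0,0.6,0,-0.035,0,0,0.6,0,-0.07,0,0,0.6,0,-0.1,0,0,0.6,0.03,-0.1,-0.02,-3,0.7,0.06,-0.1,-0.04,-6,0.75,0.09,-0.1,-0.06,-9,0.75,0.12,-0.1,-0.08,-12,0.75,0.15,-0.1,-0.1,-15,0.75,0.163,-0.1,-0.117,-17,0.75,0.163,-0.1,-0.117,-17,0.75,0.163,-0.1,-0.117,-17]
}}

```text
t: 11.9
tool_pos: [0.5005, 0.1052, 0.1305]
tool_rot: [-89.7, 0.5, -163.0]
contact_force: [0.6, -0.2, 0.1]
gripper_width: 0.0643
```

```bash
python3 -c "
from h import *
c,im=look('w9')
print(pj(c,[.5015,.1035,.036]));u,v=pj(c,[.5015,.1035,.036])
lens(im,c,u,v,.036,90)
d=cv2.inRange(im,(0,0,0),(70,70,70));
k,l,st,ce=cv2.connectedComponentsWithStats(d)
for i in range(1,k):
  if st[i,4]>200 and np.hypot(*(ce[i]-[u,v]))<80:print(st[i],ce[i],cv2.minAreaRect(np.argwhere(l==i)[:,::-1].astype(np.float32)))
"
```

```text
11.9 [0.5005 0.1052 0.1305] [ -89.7    0.5 -163. ] 0.06428168193508164
(np.float64(265.04914572299066), np.float64(192.4353221609166))
[247 178  33  31 792] [263.1 193.2] [0.5002 0.105 ]
[243 166  42  37 441] [269.83673469 176.0952381 ] ((270.19146728515625, 175.30111694335938), (51.27667236328125, 27.92475128173828), 37.5685920715332)
```

View pics/w9.png

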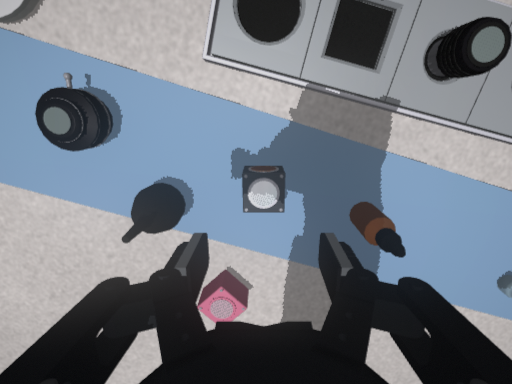

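Emit:
{"name": "play_rows", "arguments": {
  "deltas": [0.75,0,0.035,0,0,0.75,0,0.07,0,0,0.75,0,0.095,0,0,0.75,0,0.112,0,0,0.75,0,0.12,0,0,0.75,0,0.12,0,0,0.75,0,0.12,0,0,0,0,0.12,0,0,0,0,0.12,0,0,0,0,0.12,0,0,0,0,0.12,0,0,0,0,0.12,0,0,0,0,0.12,0,0]
}}

```text
t: 13.03
tool_pos: [0.5041, 0.1038, 0.0119]
tool_rot: [-89.6, 0.7, -163.1]
contact_force: [-0.6, -0.4, 7.1]
gripper_width: 0.0395
```

Run:
```python
from h import *
c=np.load('w9.npy',allow_pickle=True).item();im=cv2.imread('pics/w9.png')
L=bp(c,57,120,.045);T=bp(c,68,75,.024);print('cond',L,'lever',T,np.degrees(np.arctan2(*(T-L)[::-1])),np.linalg.norm(T-L))
lens(im,c,57,120,.045,70)
g=cv2.cvtColor(im,cv2.COLOR_BGR2GRAY)
k,l,st,ce=cv2.connectedComponentsWithStats((g[:,:]<75).astype(np.uint8),connectivity=4)
i=l[35,360];print(st[i]);q=cv2.minAreaRect(np.argwhere(l==i)[:,::-1].astype(np.float32));b=np.array([bp(c,*p,.019) for p in cv2.boxPoints(q)]);print(q,b.round(4),b.mean(0))
i=l[10,268];print(st[i])
c,im=look('w10');s=r.read_state();print(s['contact_force']);lens(im,c,263,280,.036,90)
```

```text
cond [0.51378062 0.28799922] lever [0.54974723 0.2966302 ] 13.49421214924166 0.03698770665289034
[ 43 107  28  28 585] [ 56.5 120.2] [0.5135 0.2884]
[ 325    0   71   69 3351]
((359.8018798828125, 31.443382263183594), (55.905738830566406, 63.87265396118164), 15.945395469665527) [[0.6313 0.0897]
 [0.6781 0.0922]
 [0.6812 0.0454]
 [0.6339 0.04  ]] [0.65611387 0.06683605]
[ 237    0   64   42 2171]
13.0333 [0.5041 0.1038 0.0119] [ -89.6    0.7 -163.1] 0.039505697118454766
[-0.35284954 -0.57914128  6.38998518]
[ 235  241   58   52 2359] [263.4 266.4] [0.5014 0.1033]
[ 218  288   80   38 1934] [256.9 309.4] [0.475 0.099]
```

Emit:
{"name": "play_rows", "arguments": {
  "deltas": [0,0,-0.01,0,0,0,0,-0.03,0,0,0,0,-0.06,0,0,0,0,-0.09,0,0,0,-0.025,-0.1,0.015,3,0,-0.05,-0.1,0.03,6,0,-0.075,-0.1,0.045,9,0,-0.1,-0.1,0.06,12,0,-0.125,-0.1,0.075,14,0,-0.1374,-0.1,0.0813,14,0,-0.1374,-0.075,0.0813,14,0,-0.1374,-0.05,0.0813,14,0,-0.1374,-0.038,0.0813,14,0,-0.1374,-0.038,0.0813,14,0,-0.1374,-0.038,0.0813,14]
}}

```text
t: 14.33
tool_pos: [0.6581, 0.0661, 0.0523]
tool_rot: [-89.8, 0.7, -177.1]
contact_force: [1.0, -0.1, -0.8]
gripper_width: 0.0392
```

```bash
python3 -c "
from h import *
c,im=look('w11')
g=cv2.convertScaleAbs(im[130:330,160:370],alpha=1.6)
z=r.read_state()['tool_pos'][2]-.0119+.036
lens(im,c,263,268,z,90)
cv2.imwrite('pics/w11c.png',cv2.resize(g,None,fx=2.9,fy=2.9))"
```

```text
14.3333 [0.6581 0.0661 0.0523] [ -89.8    0.7 -177.1] 0.03919938529648567
[ 235  241   58   52 2373] [263.4 266.4] [0.656  0.0659]
```

View pics/w11c.png

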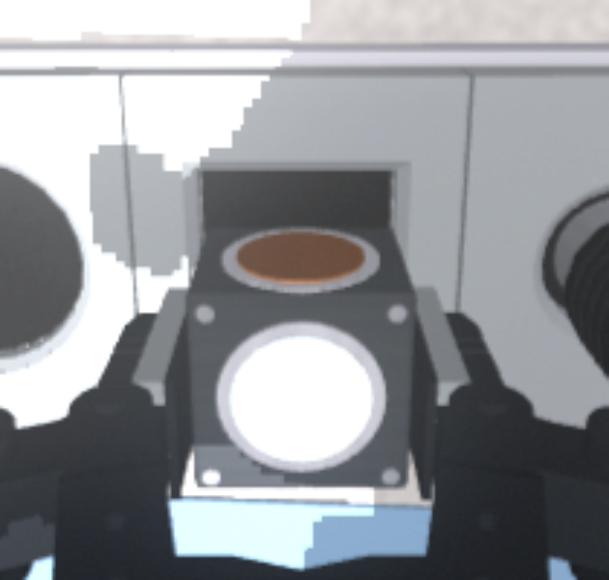

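Emit:
{"name": "play_rows", "arguments": {
  "deltas": [0,0,0.006,-0.0005,0,0,0,0.012,-0.0005,0,0,0,0.017,-0.0005,0,0,0,0.021,-0.0005,0,0,0,0.0245,-0.0005,0,0,0,0.027,-0.0005,0,0,0,0.028,-0.0005,0,0,0,0.028,-0.0005,0]
}}

```text
t: 15.05
tool_pos: [0.6593, 0.0665, 0.0249]
tool_rot: [-89.8, 0.8, -177.1]
contact_force: [-0.8, 0.3, -1.4]
gripper_width: 0.0392
```

Run:
```python
from h import *
# hover for condenser: yaw choices
L=np.array([.5135,.2884]);T=np.array([.5497,.2966])
c=r.calibration('scene');im=cv2.imread('pics/scene0.png');lens(im,c,343,134,.045,70,14);print(pj(c,[*L,.045]),pj(c,[.52,.288,.045]))
print(r.calibration('wrist')['xyz'])
```

```text
(np.float64(343.6539982644395), np.float64(134.30826359819218)) (np.float64(345.3204151874748), np.float64(135.50708548969754))
[0.73204757 0.07063152 0.16787542]
```

Emit:
{"name": "play_rows", "arguments": {
  "deltas": [0,0,0.0006,0,0,0.6,0,0.0005,0,0,0.6,0,0.0005,0,0,0.6,0,0.0005,0,0,0.6,0,-0.01,0,0,0.6,0,-0.035,0,0,0.6,0,-0.07,0,0,0.6,0,-0.106,0,0,0.7,0.02,-0.106,-0.035,-3,0.8,0.04,-0.106,-0.07,-6,0.9,0.06,-0.106,-0.105,-9,0.9,0.08,-0.106,-0.14,-10.5,0.9,0.1,-0.106,-0.175,-10.5,0.9,0.12,-0.106,-0.21,-10.5,0.9,0.1336,-0.106,-0.229,-10.5,0.9,0.1336,-0.106,-0.229,-10.5,0.9,0.1336,-0.106,-0.229,-10.5]
}}

```text
t: 16.47
tool_pos: [0.5119, 0.2907, 0.129]
tool_rot: [-89.7, 0.8, -166.4]
contact_force: [1.5, -0.1, 0.1]
gripper_width: 0.0771
```

Run:
```python
from h import *
c,im=look('w12')
lens(im,c,*pj(c,[.514,.288,.045]),.045,75)
u0,v0=pj(c,[.514,.288,.045]);print(u0,v0)
d=(im.max(2)<60).astype(np.uint8)
k,l,st,ce=cv2.connectedComponentsWithStats(d)
for i in range(1,k):
  if st[i,4]>150 and np.hypot(*(ce[i]-[u0,v0]))<80:print(st[i],ce[i])
# lever: print gray around expected tip
for a in(5,10,13.5,17,22):
  print(a,[int(im[int(round(v)),int(round(u))].min()) for u,v in[pj(c,[.514+q*np.cos(np.radians(a)),.288+q*np.sin(np.radians(a)),.024]) for q in(.03,.032,.034,.036,.038,.042)]])
a=cv2.convertScaleAbs(im[100:300,150:400],alpha=1.4);cv2.imwrite('pics/w12c.png',cv2.resize(a,None,fx=2.4,fy=2.4))
```

```text
16.4667 [0.5119 0.2907 0.129 ] [ -89.7    0.8 -166.4] 0.07705456287150325
[254 184  24  24 448] [265.9 195.5] [0.5136 0.2885]
266.52759761597514 195.2638060788424
[ 238  161   56   57 1912] [266.14539749 187.15742678]
5 [72, 72, 72, 73, 74, 73]
10 [72, 72, 72, 67, 71, 74]
13.5 [79, 79, 74, 81, 80, 110]
17 [74, 74, 70, 105, 104, 117]
22 [73, 73, 73, 72, 74, 117]
```

Emit:
{"name": "play_rows", "arguments": {
  "deltas": [0.9,0.0018,0.035,0.0025,0,0.9,0.0018,0.07,0.0025,0,0.9,0.0018,0.095,0.0025,0,0.9,0.0018,0.112,0.0025,0,0.9,0.0018,0.121,0.0025,0,0.9,0.0018,0.121,0.0025,0,0.9,0.0018,0.121,0.0025,0,0,0.0018,0.121,0.0025,0,0,0.0018,0.121,0.0025,0,0,0.0018,0.121,0.0025,0,0,0.0018,0.121,0.0025,0,0,0.0018,0.121,0.0025,0,0,0.0018,0.121,0.0025,0],
  "force": 60
}}

```text
t: 17.6
tool_pos: [0.5152, 0.286, 0.0101]
tool_rot: [-89.7, 1.0, -166.6]
contact_force: [-0.6, -0.1, 6.1]
gripper_width: 0.0521
```

Run:
```python
from h import *
c,im=look('w13');s=r.read_state();print(s['contact_force']);u,v=pj(c,[*s['tool_pos'][:2],.045]);print(u,v);lens(im,c,u,v,.045,75)
```

```text
17.6 [0.5152 0.286  0.0101] [ -89.7    1.  -166.6] 0.05214338387283308
[-0.66835131 -0.19404652  6.2652189 ]
264.1201062558702 273.85892870266406
[ 241  255   46   41 1491] [263.6 275.2] [0.5145 0.2861]
[ 208  278  112   51 2897] [263.3 308.1] [0.4964 0.282 ]
```

Emit:
{"name": "play_rows", "arguments": {
  "deltas": [0,0,-0.01,0,0,0,0,-0.03,0,0,0,0,-0.06,0,0,0,0,-0.09,0,0,0,-0.02,-0.1,0.03,2,0,-0.04,-0.1,0.06,4,0,-0.06,-0.1,0.09,6,0,-0.08,-0.1,0.12,8,0,-0.095,-0.1,0.15,10,0,-0.1012,-0.1,0.1686,10,0,-0.1012,-0.075,0.1686,10,0,-0.1012,-0.05,0.1686,10,0,-0.1012,-0.04,0.1686,10,0,-0.1012,-0.04,0.1686,10,0,-0.1012,-0.04,0.1686,10]
}}

```text
t: 18.9
tool_pos: [0.6519, 0.1461, 0.0535]
tool_rot: [-89.8, 1.0, -176.5]
contact_force: [0.1, -0.9, -1.3]
gripper_width: 0.052
```

Run:
```python
from h import *
c,im=look('w14');z=r.read_state()['tool_pos'][2]-.0101+.045
lens(im,c,264,275,z,75)
g=im.max(2).astype(int)
# scan columns above object: hole top edge (dark vs pale) and sides
for u in range(236,296,6):
    print(u,[int(x) for x in g[170:216:2,u]])
for v in (188,192,196,200):
    print(v,[int(x) for x in g[v,215:312:3]])
for q in((.652,.1455),):print([np.round(pj(c,[q[0]+a,q[1]+b,.019]),1) for a,b in((.027,0),(.02,.018),(.02,-.018))])
```

```text
18.9 [0.6519 0.1461 0.0535] [ -89.8    1.  -176.5] 0.05196675746039159
[ 241  255   46   41 1500] [263.5 275.1] [0.6517 0.146 ]
[ 208  277  111   52 2868] [262.3 307.9] [0.6334 0.1455]
236 [206, 206, 206, 207, 207, 196, 112, 112, 108, 95, 93, 53, 52, 51, 51, 50, 49, 49, 48, 64, 86, 43, 42]
242 [205, 204, 189, 190, 196, 111, 108, 94, 84, 52, 51, 51, 49, 49, 49, 47, 46, 47, 89, 41, 40, 39, 40]
248 [112, 112, 111, 111, 111, 105, 92, 62, 50, 49, 50, 48, 47, 46, 45, 44, 51, 77, 39, 39, 37, 38, 47]
254 [111, 111, 110, 110, 107, 91, 68, 49, 48, 47, 47, 46, 45, 44, 43, 42, 85, 43, 36, 36, 35, 46, 36]
260 [110, 110, 110, 109, 99, 89, 51, 92, 102, 104, 103, 97, 89, 97, 97, 97, 97, 96, 95, 52, 34, 43, 34]
266 [109, 109, 108, 108, 102, 90, 50, 66, 92, 97, 95, 87, 61, 64, 64, 69, 74, 63, 80, 32, 32, 44, 32]
272 [109, 108, 108, 108, 106, 88, 76, 43, 42, 41, 41, 40, 39, 38, 38, 40, 86, 34, 30, 30, 29, 45, 30]
278 [109, 107, 108, 107, 107, 105, 88, 78, 41, 39, 39, 39, 37, 37, 37, 36, 47, 66, 30, 30, 28, 31, 38]
284 [107, 107, 107, 106, 106, 106, 106, 89, 87, 53, 38, 37, 37, 36, 36, 35, 34, 45, 81, 31, 28, 26, 31]
290 [107, 108, 106, 106, 106, 106, 106, 106, 105, 95, 88, 68, 41, 35, 35, 35, 34, 33, 33, 59, 67, 27, 27]
188 [115, 210, 211, 210, 194, 112, 111, 95, 88, 52, 50, 49, 48, 47, 92, 104, 109, 97, 41, 41, 41, 39, 38, 53, 87, 95, 105, 105, 105, 105, 105, 105, 105]
192 [114, 113, 113, 113, 112, 107, 95, 53, 51, 51, 50, 48, 47, 46, 64, 97, 100, 87, 41, 40, 39, 39, 38, 37, 37, 68, 87, 105, 104, 105, 104, 105, 105]
196 [114, 113, 113, 112, 105, 95, 52, 51, 50, 49, 48, 46, 45, 44, 42, 97, 103, 64, 39, 38, 38, 37, 37, 36, 36, 35, 69, 87, 103, 104, 104, 104, 104]
200 [113, 113, 111, 108, 96, 65, 51, 50, 49, 47, 46, 44, 44, 42, 48, 97, 102, 69, 48, 40, 37, 36, 36, 35, 35, 35, 35, 93, 89, 104, 103, 105, 104]
[array([266.4, 181.5]), array([240. , 189.7]), array([291.3, 192.7])]
```

Emit:
{"name": "play_rows", "arguments": {
  "deltas": [0,0,0.006,-0.0017,0,0,0,0.012,-0.0017,0,0,0,0.018,-0.0017,0,0,0,0.023,-0.0017,0,0,0,0.027,-0.0017,0,0,0,0.03,-0.0017,0,0,0,0.031,-0.0017,0,0,0,0.031,-0.0017,0]
}}

```text
t: 19.62
tool_pos: [0.6531, 0.1478, 0.0231]
tool_rot: [-89.9, 1.1, -176.5]
contact_force: [0.0, 0.2, -1.4]
gripper_width: 0.0519
```

Emit:
{"name": "play_rows", "arguments": {
  "deltas": [0,0,0.0006,0,0,0.72,0,0.0005,0,0,0.72,0,0.0005,0,0,0.72,0,0.0005,0,0,0.72,0,-0.01,0,0,0.72,0,-0.035,0,0,0.72,0,-0.07,0,0,0.72,0,-0.11,0,0,0.72,0.02,-0.15,0.03,0,0.72,0.04,-0.17,0.06,0,0.72,0.06,-0.18,0.09,0,0.72,0.08,-0.18,0.12,0,0.72,0.08,-0.18,0.14,0,0.72,0.08,-0.18,0.14,0]
}}

```text
t: 20.78
tool_pos: [0.5774, -0.0037, 0.204]
tool_rot: [-89.6, 1.2, -177.0]
contact_force: [0.5, 0.3, -0.1]
gripper_width: 0.0617
```

Run:
```python
from h import *
c,im=look('w15');sc=r.capture('scene');si=r.capture('side')
for n,p,z,lo in(('obj',(.6643,-.0935),.0646,70),('eye',(.6605,-.014),.0626,70),('cube',(.6565,.066),.0486,80),('cond',(.652,.1475),.0576,70),('stored',(.669,-.1729),.0626,70)):
    u,v=pj(c,[*p,z]);print(n,round(u),round(v));lens(im,c,u,v,z,lo,12)
o=np.zeros((600,780,3),np.uint8);o[:270,:640]=cv2.resize(im[0:216],(640,270))
o[270:600,:390]=cv2.resize(sc[150:290,220:385],(390,330));o[270:600,390:]=cv2.resize(si[160:300,110:260],(390,330))
cv2.imwrite('pics/fin.png',cv2.convertScaleAbs(o,alpha=1.3))
```

```text
20.7833 [ 0.5774 -0.0037  0.204 ] [ -89.6    1.2 -177. ] 0.06169811108789209
obj 355 104
eye 277 104
[265  91  23  24 443] [275.6 102.5] [ 0.6615 -0.0128]
cube 201 104
cond 121 104
[110  92  22  23 389] [120.4 103.4] [0.6523 0.1478]
stored 432 104
[420  92  23  24 427] [431.3 103.8] [ 0.6688 -0.1727]
```

View pics/fin.png

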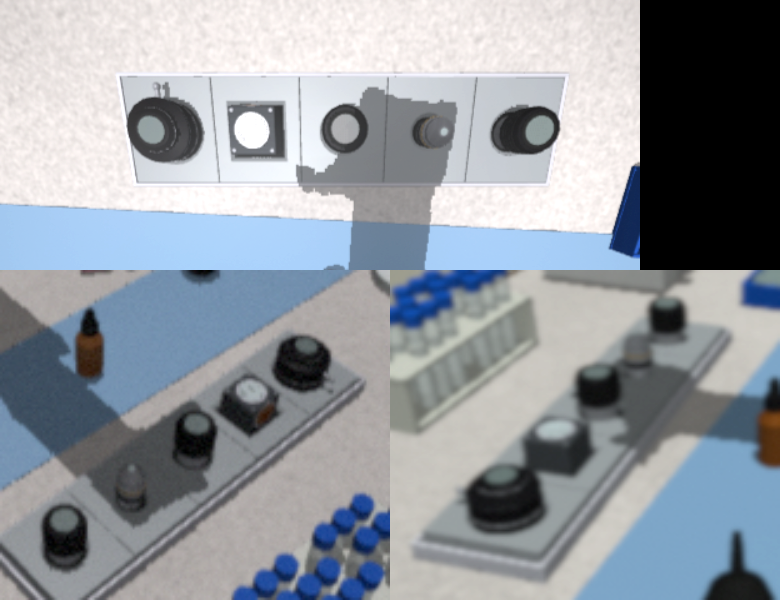

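```bash
python3 -c "
from station import r
print(r.job_done())"
```

```text
the job is handed in; nothing more can be done
None
```

I put the objective, eyepiece, condenser and filter cube into their matching nests and handed the job in at about 21 s; no verdict is reported.

- **Final pictures:** all four parts look upright in their nests. The gripper was clear of everything.
- **Position:** the eyepiece and condenser lenses measured within about 1–2 mm of my nest-centre estimates. The final picture gave no reading for the cube or objective. Before release the cube was within about 1 mm of its nest estimate; in the final view the objective's tip is about 2 pixels from where expected.
- **Height:** the tool heights at release matched each part resting on the recess floor. I did not measure final heights separately.
- **Bystanders:** the stored eyepiece measured within about 0.3 mm of my earlier reading. The dropper bottle looks untouched, but I did not re-measure it.
- **One error on the way:** the objective first came down about 5 mm off in y and pressed on the nest's bevel with about 30 N. I lifted it, corrected and lowered it again, and the second attempt seated cleanly.

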